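# Set the hold-down screw of a planing jig and run the block home

## Task

In the planing jig, turn the wing screw clockwise until its foot bottoms firmly on the maple block, without overtightening it, then back the screw off a quarter of a turn from there so that the block can just run free. Then slide the block gently along the channel until it is fully up against the end stop, and let go of everything. Leave the other things on the bench where they are.

Things in the scene. Friction and masses are not known exactly. Their poses are not given: they have to be found in the camera images.
- jig: wooden planing jig fixed to the bench: board 124 x 320 x 14 mm, a channel along its y axis between two fences (inner faces at x = -27.5 and +27.5 mm, fence tops 34 mm and channel bed 14 mm above the origin). Board and channel are open at y = +200 mm; an end stop closes the -y end. Origin: underside of the board below the screw axis, z up. Steel bridge sockets at x = -50 and +50 mm, y = 0
- end_stop: dark wooden end stop of the jig, 79 x 16 x 26 mm, fixed across the -y end of the channel, its top 40 mm above the jig's underside (the body's origin is that of the jig)
- stop_face (a point): middle of the face of the end stop that the block comes to rest against: at y = -95 mm in the jig's frame; it looks along the jig's +y
- bridge: fixed dark steel bridge across the channel at the jig's y = 0: beam 122 x 26 x 18 mm on two posts; beam top 82 mm above this origin, then a brass collar to 85 mm. Origin on the screw axis; x along the beam. Its height differs by up to 2 mm either way from start to start
- wing_screw (a joint): angle of the wing screw, rad; grows clockwise seen from above, lowering the foot 1.91 mm per rad (12 mm a turn). Starts at 0 to 0.5; bottoms at 1.5 to 3.8, differing each start. Turns in place, friction 0.03 N m, stays where left. Once bottomed, 0.0019 N m more is 1 N more on the block: firm is over 15 N, overtightened over 100 N
- wing_grip (a point): where to grip the wing screw: on its axis, 22 mm above the bridge's collar. The wing is an upright steel bar 50 mm long (this point's x axis), 13 mm thick (its y axis), from 5 to 31 mm above the collar; pinch it across the thickness from above. z up; the axes turn with the screw
- maple_block: plain light wooden block 52 x 170 x 30 mm, loose in the channel under the bridge, length along its y axis, 0.31 to 0.63 kg. Origin: centre of its underside. At the start its centre is 30 to 60 mm to the +y side of the bridge, so its +y end is 115 to 145 mm out on that side; fully home its centre is at y = -10 mm in the jig's frame
- pliers: pliers 49 x 164 x 11 mm lying loose on the bench beyond the open (+y) end of the jig; bystander
- pine_block: small pine block with a cleat, 52 x 72 x 33 mm, loose on the bench beyond the open (+y) end of the jig; bystander
- screw_jar: white jar 60 mm across and 73 mm high, loose on the bench beyond the end-stop end (-y) of the jig; bystander
- foot: round steel foot of the wing screw, 22 mm across, with a 10 mm spindle above it, under the bridge; it moves straight down onto the top of the block and does not rotate. Origin: middle of its underside

How it is judged:
By the outcome, as a careful person would: the job done as asked, in the order asked, and still so for the second after the job is handed in, with the robot touching nothing.
It also fails if it takes over 72 s, if anything falls off the work surface, if the arm or the gripper's body presses on something with over 40 N, if the wrist force passes 120 N, or if a joint passes its speed limit or range.

## Robot

A 6-joint arm with a two-finger parallel gripper is mounted at the origin on a cart in front of the work surface, level with it; the furniture and walls round the work are solid. World frame = base frame: x ahead of the robot, y to its left, z up, the work surface at z = 0. Lengths are in m, angles in rad, forces in N, time in s.
With the tool pointing down it reaches from about 0.275 to 0.825 m from the base axis. Payload 4.9 kg.
Tool frame: the origin (TCP) lies midway between the tips of the shut fingers; the grasp point (between the pads) lies 19 mm behind it (bot.grip_depth is the distance from the TCP to the grasp point, in m); z points along the fingers, y is the line along which they close (so a half turn about z gives the same grasp; the last joint's range is limited). The gripper opens to 85 mm and grips with 20 to 120 N. Pads are 22 mm wide; open, the fingers measure 114 mm over their backs; the gripper's body (76 mm by 85 mm) begins 54 mm behind the grasp point. The pads swing forward as they close: fully open they stand 13 mm farther back than shut.
Start: joints at [-1.36, 0.326, -0.193, 1.052, 0, 1.437], TCP at [0.186, -0.518, 0.202] pointing down, gripper open.
Joint ranges: [-2.65, 2.65], [-0.97, 1.79], [-1.3, 1.35], [-1.93, 2.1], [-1.47, 1.37], [-3.14, 3.14]. Speed limits (rad/s): [2.57, 2.57, 3.14, 3.14, 3.14, 3.14].

## Interface

Orientations are given as a unit quaternion [w, x, y, z].
In Python, from cell import bot gives the robot as it stands. Calls block until the motion is done:
- bot.move_pose(position, orientation): joint-space move of the TCP to a pose.
- bot.move_linear(position, speed=0.15, rotation=None, until_force=None): straight line of the TCP; rotation=None keeps the orientation; speed is the mean speed in m/s. With until_force (N) it stops when the force on the tool has changed by that much, and returns True; else False.
- bot.goto_joints(angles): joint-space move.
- bot.set_gripper(opening, grasp_force=None): opening from 0.0 (shut) to 1.0 (fully open); grasp_force is the grip in N (None keeps the last); returns when the fingers have stopped.
- bot.wait(seconds).
- bot.solve_ik(position, orientation): joint angles nearest the present ones, or None.
- bot.camera(name): name is "scene" or "side" or "wrist"; returns the picture (480x640x3 uint8, red, green, blue); there is no depth.
- bot.calibration(name): a dict with "mtx" (3x3 intrinsics, pixels), "extrinsics" (4x4, takes a point from world to camera coordinates); the wrist camera has in their place "hand_eye" (4x4, takes a point from camera to tool coordinates, whose origin is the TCP and whose axes are the flange's). Camera axes: x right, y down, z forward; pixel columns grow to the right and rows downward; lengths in m; the calibration is good to about 2 mm. The wrist camera is an equidistant fisheye: a pixel r from the principal point sees the ray r / f radians off the axis. A picture is of the moment at which its call begins: read the wrist's pose just before it. calibration takes no time and is no camera call.
A pose or a line that the arm cannot do raises bot.PlanningError and nothing moves.
- bot.close_job(): hands the job in; it is judged then, once.
Trained networks look in the newest picture that a camera, given by its name, has taken for a name from the list of things; names that differ only in an ending like _2 or _b are one class to them, and where a whole thing is asked for, a point or a joint stands for the part that bears it (a point fixed in the world has none). Each returns a list of dicts, best first, with "confidence" (0 to 1); they miss things now and then, are a little off and sometimes report something else, mostly with a low value. They report only what shows in the picture. A call takes as long as a camera call.
- bot.search_frame(camera, thing): "bbox" ([left, top, width, height] in pixels, round what is visible of it).
Readings, each from a call of its own:
- bot.read_clock(): time.
- bot.read_joint_positions(): joint angles.
- bot.read_joint_vel(): joint speeds.
- bot.read_joint_efforts(): joint torques, N m.
- bot.read_position(): TCP position.
- bot.read_tool_rot(): TCP orientation.
- bot.read_ft_force(): force on the tool from outside, world axes, zero at the start.
- bot.read_moment(): the same for the moment, N m.
- bot.read_gripper_width(): opening from 0.0 (shut) to 1.0 (fully open).
- bot.read_finger_force(): force on a finger pad.
Only numpy, scipy, OpenCV 4.12 (cv2) and the standard library are available. Lean on these libraries where they do the work, as an engineer would, in place of code of your own. Each camera call takes 0.05 s, during which the arm holds its last target. There are 200 camera calls.

## Working session

There is one attempt and no reset: what is moved stays moved. The work goes in short steps, each a Python script; the robot and the scene stay as the last script left them, time stands still between calls to the robot, and variables do not carry over. Pictures are saved under pics/ and viewed, at most 10 in all, crops included, and the job is handed in when it is done.

```bash
mkdir -p pics; ls; python3 - <<'E'
from cell import bot
import cv2
for c in ["scene","side"]:
    im=bot.camera(c); cv2.imwrite(f"pics/{c}0.png",im[:,:,::-1])
    k=bot.calibration(c); print(c,k["mtx"].tolist(),k["extrinsics"].round(4).tolist())
    for t in ["jig","end_stop","bridge","wing_grip","maple_block","pliers","pine_block","screw_jar","foot"]:
        print(t,[(([round(v) for v in d["bbox"]]),round(d["confidence"],2)) for d in bot.search_frame(c,t)[:2]])
print(bot.read_clock(),bot.read_tool_rot(),bot.calibration("wrist"))
E
```

```text
pics
scene [[480.35174352728313, 0.0, 319.94086172913524], [0.0, 480.35174352728313, 245.67869621164783], [0.0, 0.0, 1.0]] [[-0.6831, -0.7303, -0.005, 0.3638], [-0.5042, 0.4766, -0.7201, 0.3166], [0.5283, -0.4894, -0.6938, 0.9113], [0.0, 0.0, 0.0, 1.0]]
jig [([275, 212, 117, 95], 0.77)]
end_stop [([365, 212, 19, 16], 0.82)]
bridge [([329, 208, 42, 41], 0.96)]
wing_grip [([346, 210, 7, 18], 0.61)]
maple_block [([305, 237, 50, 40], 0.89), ([273, 210, 121, 97], 0.33)]
pliers [([171, 344, 66, 65], 0.9), ([274, 210, 122, 97], 0.52)]
pine_block [([165, 315, 42, 39], 0.59)]
screw_jar [([386, 174, 23, 32], 0.71), ([300, 237, 59, 41], 0.48)]
foot []
side [[450.31361178219936, 0.0, 327.90081748964695], [0.0, 450.31361178219936, 235.60110430671142], [0.0, 0.0, 1.0]] [[-0.9945, -0.1049, 0.0009, 0.5174], [-0.0422, 0.3919, -0.919, 0.1015], [0.0961, -0.914, -0.3942, 1.0748], [0.0, 0.0, 0.0, 1.0]]
jig [([297, 231, 55, 60], 0.94)]
end_stop []
bridge [([306, 209, 46, 30], 0.74)]
wing_grip [([320, 210, 15, 13], 0.69)]
maple_block [([317, 232, 24, 39], 0.62), ([298, 233, 56, 56], 0.25)]
pliers [([319, 335, 39, 67], 0.57)]
pine_block [([254, 334, 36, 40], 0.88)]
screw_jar [([312, 194, 20, 26], 0.67), ([322, 338, 36, 64], 0.53)]
foot []
1.0 [5.11295468e-05 9.85179519e-01 1.71526417e-01 2.12234576e-06] {'mtx': array([[371.64829954,   0.        , 323.4246145 ],
       [  0.        , 371.64829954, 236.61550114],
       [  0.        ,   0.        ,   1.        ]]), 'hand_eye': array([[ 4.14478999e-04, -9.61172811e-01, -2.75946835e-01,
         7.03611149e-02],
       [ 9.99998996e-01,  2.45215613e-05,  1.41661029e-03,
        -3.17006017e-04],
       [-1.35484064e-03, -2.75947145e-01,  9.61171856e-01,
        -1.73243122e-01],
       [ 0.00000000e+00,  0.00000000e+00,  0.00000000e+00,
         1.00000000e+00]])}
```

```bash
python3 - <<'E'
import cv2,numpy as np
a=cv2.imread("pics/scene0.png")[165:425,150:420];b=cv2.imread("pics/side0.png")[180:410,240:370]
a=cv2.resize(a[:160,100:],None,fx=3,fy=3,interpolation=2);b=cv2.resize(b[:130],None,fx=3,fy=3)
h=max(a.shape[0],b.shape[0]);p=lambda x:np.vstack([x,np.zeros((h-x.shape[0],x.shape[1],3),np.uint8)])
o=np.hstack([p(a),p(b)]);print(o.shape);cv2.imwrite("pics/crop0.png",o[:,:800] if o.shape[1]>800 else o)
E
```

```text
(480, 900, 3)
```

View pics/scene0.png

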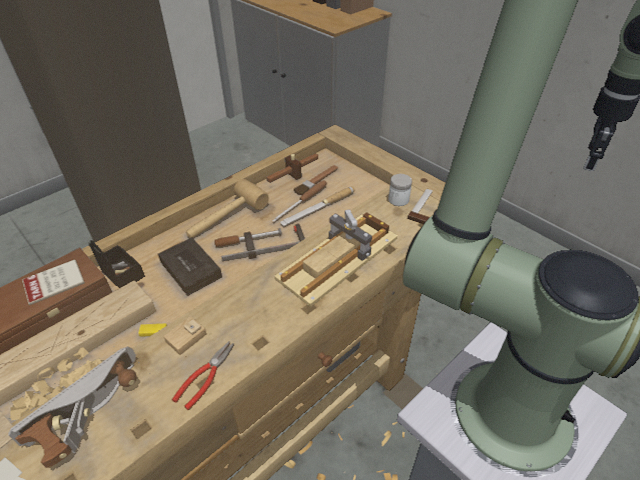

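View pics/crop0.png

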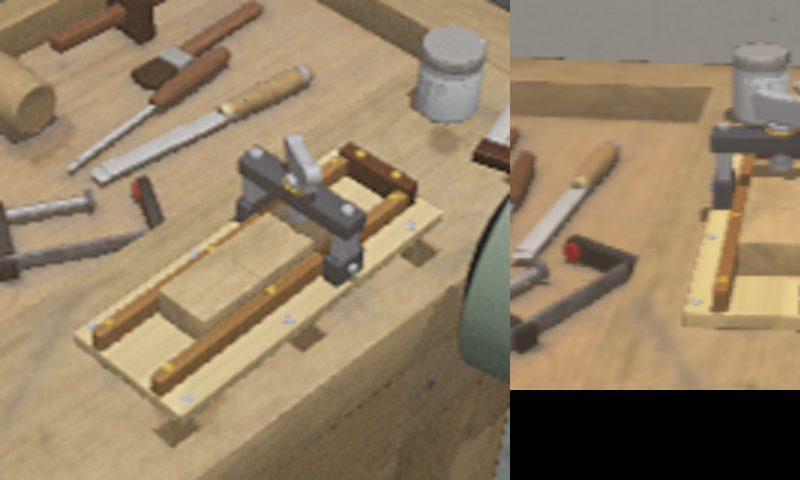

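```bash
cat > h.py <<'E'
from cell import bot
import numpy as np, cv2
from scipy.spatial.transform import Rotation as R
def ray(c,uv):
    k=bot.calibration(c);E=k["extrinsics"];d=np.linalg.solve(k["mtx"],[*uv,1]);Rm=E[:3,:3]
    return -Rm.T@E[:3,3],Rm.T@d
def onz(o,d,z): return o+d*(z-o[2])/d[2]
def q(phi):  # tool down, tool y axis at angle phi from world y ; x axis at angle phi
    r=R.from_matrix(np.array([[np.cos(phi),np.sin(phi),0],[np.sin(phi),-np.cos(phi),0],[0,0,-1]])).as_quat()
    return np.array([r[3],*r[:3]])
def toolR():
    w=bot.read_tool_rot();return R.from_quat([*w[1:],w[0]]).as_matrix()
def wpose():
    T=np.eye(4);T[:3,:3]=toolR();T[:3,3]=bot.read_position();return T@bot.calibration("wrist")["hand_eye"]
def wray(T,uv):
    K=bot.calibration("wrist")["mtx"];d=(np.array(uv)-K[:2,2])/K[0,0];r=np.linalg.norm(d)
    v=np.array([*(d/r*np.sin(r)),np.cos(r)]);return T[:3,3],T[:3,:3]@v
def wproj(T,p):
    K=bot.calibration("wrist")["mtx"];v=T[:3,:3].T@(np.array(p)-T[:3,3]);n=np.hypot(v[0],v[1])
    return K[:2,2]+K[0,0]*np.arctan2(n,v[2])*v[:2]/n
E
python3 - <<'E'
from h import *
for p in [(275,276.7),(311.7,303.3),(397.3,235.7)]: print(onz(*ray("scene",p),.014).round(3))
print("wing",onz(*ray("scene",(349.5,219)),.1),onz(*ray("side",(327.5,216.5)),.1))
print([ (t,onz(*ray("scene",p),.0).round(3)) for t,p in [("jar",(398,205)),("pliers",(204,376)),("pine",(186,338))]])
E
```

```text
[0.568 0.113 0.014]
[0.448 0.104 0.014]
[ 0.462 -0.209  0.014]
wing [ 0.5259063  -0.09263953  0.1       ] [ 0.53129076 -0.09404151  0.1       ]
[('jar', array([ 0.553, -0.321,  0.   ])), ('pliers', array([0.467, 0.382, 0.   ])), ('pine', array([0.572, 0.359, 0.   ]))]
```

```bash
python3 - <<'E'
from h import *
s=np.array([.525,-.091]);phi=.06+np.pi/2   # tool x (camera) toward jig +y
print(bot.solve_ik([*s,.26],q(phi)))
bot.set_gripper(1.0)
bot.move_pose([s[0],s[1]-.02,.26],q(phi))
T=wpose();im=bot.camera("wrist");np.save("T1.npy",T);cv2.imwrite("pics/w1.png",im[:,:,::-1])
for t in ["jig","bridge","wing_grip","maple_block","end_stop","foot"]:
    print(t,[(([round(v) for v in d["bbox"]]),round(d["confidence"],2)) for d in bot.search_frame("wrist",t)[:2]])
print(bot.read_joint_positions(),bot.read_clock(),bot.read_moment(),bot.read_ft_force())
E
```

```text
[-0.31020194  0.26246252 -0.13253694  1.17579687  0.          1.20059438]
jig [([266, 1, 119, 275], 0.58), ([300, 45, 53, 163], 0.25)]
bridge [([259, 164, 130, 47], 0.76), ([293, 168, 60, 39], 0.64)]
wing_grip [([295, 165, 59, 41], 0.67), ([270, 3, 112, 274], 0.2)]
maple_block [([303, 47, 49, 158], 0.71)]
end_stop [([285, 255, 70, 22], 0.87), ([292, 166, 64, 41], 0.34)]
foot []
[-3.46714425e-01  2.69834300e-01 -1.22806626e-01  1.17828965e+00
 -9.86142635e-06  1.16486655e+00] 3.4917 [ 0.03108706  0.01951965 -0.03577465] [-1.18075155  1.01314803 -0.34514072]
```

View pics/w1.png

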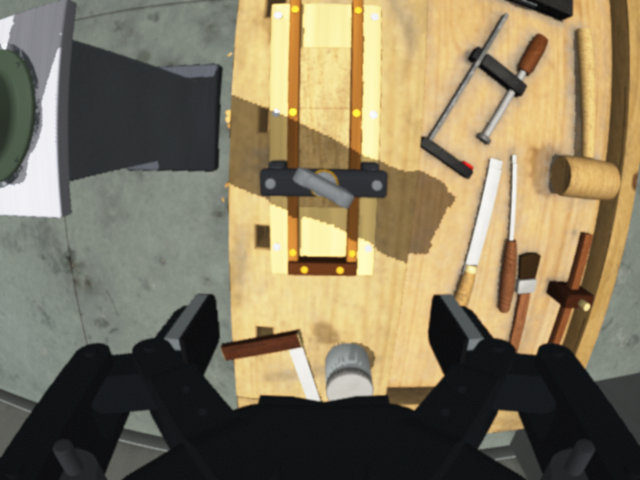

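```bash
python3 - <<'E'
import cv2
a=cv2.imread("pics/w1.png")[155:215,250:400];cv2.imwrite("pics/w1c.png",cv2.resize(a,None,fx=5,fy=5,interpolation=2))
E
```

```text
(no output)
```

View pics/w1c.png

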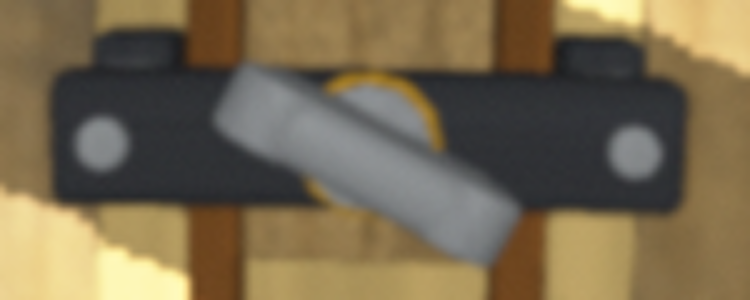

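```bash
python3 - <<'E'
from h import *
T=np.load("T1.npy");f=lambda u,v,z:onz(*wray(T,(250+u/5,155+v/5)),z)[:2]
b=[f(*p,.082) for p in [(55,75),(55,203),(685,82),(685,212)]]
c=np.mean(b,axis=0);d=(b[2]+b[3]-b[0]-b[1])/2;print("beam",c,np.linalg.norm(d),np.arctan2(d[1],d[0]))
e=f(635,153,.083)-f(102,144,.083);print("bolts",(f(635,153,.083)+f(102,144,.083))/2,np.linalg.norm(e),np.arctan2(e[1],e[0]))
print("collar",f(375,139,.085))
w0,w1=f(215,120,.116),f(490,265,.116);e=w1-w0;print(w0,w1,np.linalg.norm(e),np.arctan2(e[1],e[0]))
u=e/np.linalg.norm(e);print("wing centre",(w0+w1)/2+6.5e-3*np.array([-u[1],u[0]]))
# block ends, stop
g=lambda u,v,z:onz(*wray(T,(u,v)),z)[:2]
print("block +y end",g(327,47,.044),"stop top back/front",g(321,262,.04),g(321,274,.04))
E
```

```text
beam [ 0.52431178 -0.08980969] 0.12093920920260588 0.04630697406434377
bolts [ 0.52407768 -0.09083159] 0.10177326285314715 0.04201117875843275
collar [ 0.52517562 -0.08900962]
[ 0.49720529 -0.08301436] [ 0.54615445 -0.10567327] 0.05393928400910192 -0.4335353646228331
wing centre [ 0.5244104  -0.08844515]
block +y end [0.51917257 0.04939127] stop top back/front [ 0.526546   -0.18450154] [ 0.52737102 -0.1990222 ]
```

```bash
python3 - <<'E'
from h import *
a=np.array([.5244,-.0895]);phi=-.43
j=np.array(bot.solve_ik([*a,.20],q(phi)));print(j)
k=j[5];j[5]=k-2*np.pi if k>3.14-.6 else (k-np.pi if k-np.pi>-3.12 else k);print(j[5])
bot.goto_joints(j);bot.set_gripper(.5)
print(bot.read_position(),np.degrees(R.from_matrix(toolR()).as_euler('zyx')))
print("hit",bot.move_linear([*a,.125],.15),bot.move_linear([*a,.089],.05,until_force=8))
bot.wait(.2);print(bot.read_ft_force(),bot.read_moment())
bot.set_gripper(0.0,40);bot.wait(.3)
for i in range(3):print(bot.read_ft_force(),bot.read_moment())
print(bot.read_gripper_width()*85,bot.read_finger_force(),bot.read_position(),bot.read_joint_positions(),bot.read_clock())
im=bot.camera("wrist");cv2.imwrite("pics/w2.png",im[:,:,::-1])
E
```

```text
[-0.30783804  0.29464021 -0.24377929  1.03237682  0.         -3.01943069]
-3.019430689145338
[ 0.5244076  -0.08950744  0.20001745] [2.46357736e+01 8.93688639e-04 1.79998388e+02]
hit False False
[ 0.08675743 -0.34163334  0.55944128] [ 0.01007625  0.00799253 -0.06096772]
[-0.08071438 -0.02048713 -0.37964331] [-0.00084398  0.00373223  0.02398234]
[-0.08071438 -0.02048713 -0.37964331] [-0.00084398  0.00373223  0.02398234]
[-0.08071438 -0.02048713 -0.37964331] [-0.00084398  0.00373223  0.02398234]
0.4116783164949439 0.0 [ 0.52439331 -0.08949121  0.08898055] [-3.07817241e-01  3.98678213e-01 -4.01682882e-01  7.70476218e-01
 -1.38639068e-05 -3.01940090e+00] 9.9667
```

View pics/w2.png

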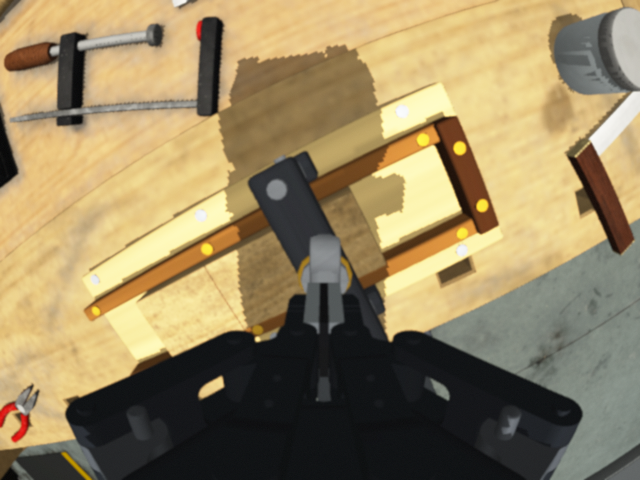

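```bash
python3 - <<'E'
from h import *
im=cv2.imread("pics/w2.png")[220:420,225:425];cv2.imwrite("pics/w2c.png",cv2.resize(im,(600,600),interpolation=2))
T=wpose();print(bot.read_gripper_width(),bot.read_finger_force())
for p in [(.5244,-.0895,.116),(.5244+.0227,-.0895-.0104,.116),(.5244-.0227,-.0895+.0104,.116),(.5244,-.0895,.089)]:print(wproj(T,p))
E
```

```text
0.0030111826916597545 0.0
[324.30057477 298.9996388 ]
[324.35104915 244.08246886]
[324.24501909 347.15232651]
[324.08924935 275.8046012 ]
```

View pics/w2c.png

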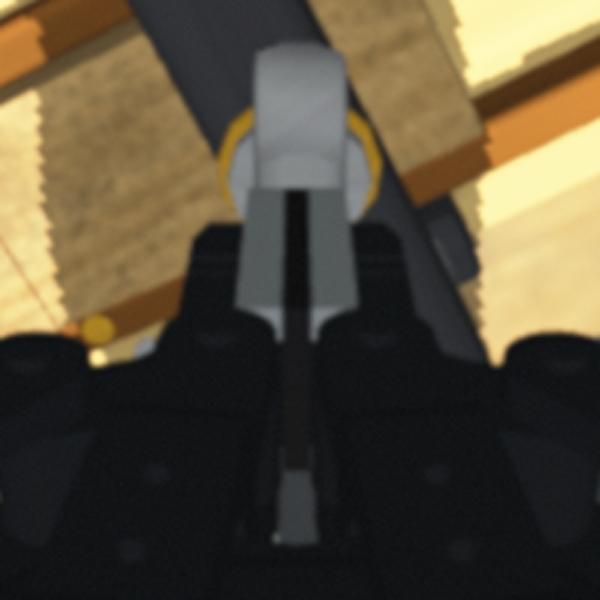

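```bash
python3 - <<'E'
from h import *
T=wpose();t=toolR();p=bot.read_position()
for x,z in [(.011,0),(.011,-.019),(.011,-.038),(.0,-.019)]:print(x,z,wproj(T,p+t@[x,0,z]))
a=bot.camera("side");b=bot.camera("scene")
o=np.hstack([cv2.resize(a[150:290,260:390],None,fx=4,fy=4,interpolation=2)[:, :400],cv2.resize(b[140:280,290:390],None,fx=4,fy=4,interpolation=2)])
cv2.imwrite("pics/s3.png",o[:,:,::-1]);print(o.shape, bot.read_gripper_width())
E
```

```text
0.011 0 [324.1139514  255.09509522]
0.011 -0.019 [324.26270809 268.8759254 ]
0.011 -0.038 [324.44661959 285.97142513]
0.0 -0.019 [324.23365168 291.43598109]
(560, 800, 3) 0.00045487096355369176
```

View pics/s3.png

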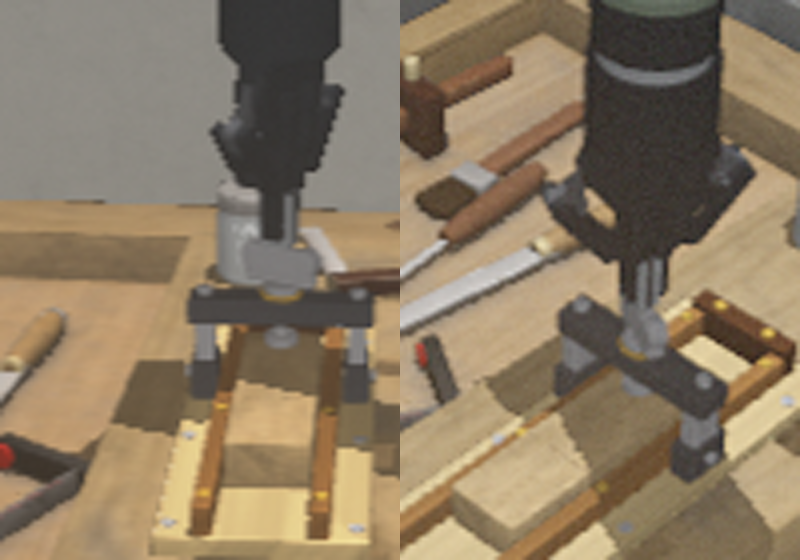

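```bash
python3 - <<'E'
from h import *
p=bot.read_position();print(p,bot.read_joint_positions(),bot.read_gripper_width(),bot.read_clock(),bot.grip_depth)
for c in ["scene","side"]:
    k=bot.calibration(c)
    for dz in [0,.027,.04]:
        v=k["mtx"]@(k["extrinsics"]@[p[0],p[1],p[2]+dz,1])[:3];print(c,dz,v[:2]/v[2])
E
```

```text
[ 0.52440546 -0.08948718  0.08900686] [-3.07818335e-01  3.98619356e-01 -4.01697262e-01  7.70459429e-01
  1.05140212e-05 -3.01945899e+00] 0.00045487096355369176 10.1167 0.0187
scene 0 [348.86498301 223.29687493]
scene 0.027 [349.27885036 214.82312963]
scene 0.04 [349.48295968 210.64408427]
side 0 [329.94359951 221.17193453]
side 0.027 [329.97197931 211.41698109]
side 0.04 [329.98583003 206.6560895 ]
```

```bash
python3 - <<'E'
from h import *
p=bot.read_position();print(bot.read_ft_force())
h=bot.move_linear([p[0],p[1],.059],.02,until_force=4);print(h,bot.read_position(),bot.read_ft_force(),bot.read_clock())
E
```

```text
[-0.43689467  0.00663984 -0.37033554]
True [ 0.52445373 -0.08951087  0.0885929 ] [-1.06010867  0.3335498   4.54689118] 10.425
```

```bash
python3 - <<'E'
from h import *
p=bot.read_position()
bot.move_linear([p[0],p[1],.15],.1)
a=bot.camera("wrist"); print(bot.read_gripper_width(),bot.read_finger_force())
bot.set_gripper(.5);print(bot.read_gripper_width());b=bot.camera("wrist")
o=np.hstack([cv2.resize(x[220:420,195:455],None,fx=1.5,fy=1.5,interpolation=2) for x in (a,b)])
cv2.imwrite("pics/w4.png",o[:,:,::-1]);print(o.shape,bot.read_clock())
E
```

```text
-0.0005614721523887287 0.0
0.5006735515808167
(300, 780, 3) 11.775
```

View pics/w4.png

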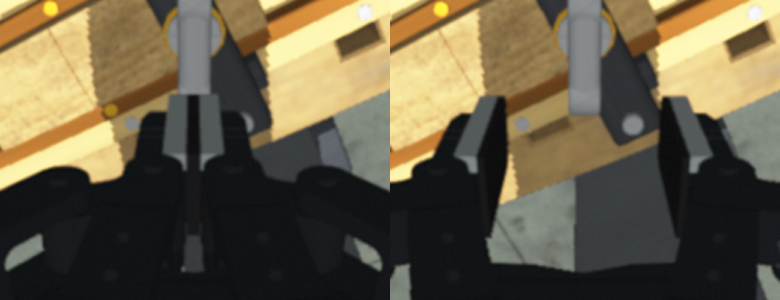

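```bash
python3 - <<'E'
from h import *
a=[.5244,-.0895]
bot.move_linear([*a,.1],.15)
print("hit",bot.move_linear([*a,.066],.04,until_force=5),bot.read_position())
bot.wait(.2);print(bot.read_ft_force(),bot.read_moment())
bot.set_gripper(0.1,40);bot.wait(.3)
print(bot.read_gripper_width()*85,bot.read_finger_force(),bot.read_ft_force(),bot.read_moment(),bot.read_joint_positions()[5],bot.read_clock())
E
```

```text
hit False [ 0.52459089 -0.08957609  0.06617735]
[-0.02547469 -0.14329046  0.77175427] [ 0.03132296 -0.02254461  0.06127354]
11.775926989063812 40.720208287239075 [-3.15195858 -3.18560473  6.09051463] [-0.49037752  0.58096209  0.0166373 ] -3.0194578064417845 14.125
```

```bash
cat >> h.py <<'E'
def avg(n=10,dt=.04):
    f=[];m=[]
    for _ in range(n): bot.wait(dt);f.append(bot.read_ft_force());m.append(bot.read_moment())
    return np.mean(f,0),np.mean(m,0),np.std(m,0)[2]
def turn(d):
    j=np.array(bot.read_joint_positions());j[5]+=d;bot.goto_joints(j)
E
python3 - <<'E'
from h import *
print(avg());p=np.array(bot.read_position())
bot.move_linear(p+7e-4*np.array([-.417,-.909,0]),.02)
print(avg(),bot.read_clock(),bot.read_position())
E
```

```text
(array([-2.9273685 , -2.87844565,  5.70584063]), array([-0.54525846,  0.56374486,  0.02469236]), np.float64(0.022775100458716065))
(array([-0.13494807,  2.7068218 ,  3.30883328]), array([ 0.60413265, -0.01697772, -0.03881976]), np.float64(0.03684058271473285)) 15.2083 [ 0.52428104 -0.0899446   0.06623168]
```

```bash
python3 - <<'E'
from h import *
p=np.array(bot.read_position());bot.move_linear(p-2.7e-4*np.array([-.417,-.909,0]),.02)
print(avg(),bot.read_clock())
j=np.array(bot.read_joint_positions());j0=j[5];np.save("j0.npy",j)
def go(): bot.goto_joints(j)
for k in range(3): j[5]+=.3;go();print(round(j[5]-j0,2),*[np.round(x,3) for x in avg(5)],round(bot.read_clock(),2))
log=[];t0=bot.read_clock()
while j[5]-j0<3.9 and bot.read_clock()-t0<14:
    j[5]+=.06;go();m=avg(4,.03)[1][2];log.append((round(j[5]-j0,2),round(m,3)))
    base=np.median([x[1] for x in log[:-1]][-12:]) if len(log)>3 else .03
    if m-base>.035:
        m2=avg(8,.03)[1][2];log.append(("chk",round(m2,3)))
        if m2-base>.03: break
np.save("j.npy",j);print(log,base,bot.read_clock(),bot.read_gripper_width()*85,avg())
E
```

```text
(array([-1.01954849,  0.85893777,  3.83386166]), array([ 0.21199146,  0.18934458, -0.01264153]), np.float64(0.047241829998259634)) 15.875
0.3 [-2.019 -0.763  4.408] [-0.11   0.395  0.032] 0.022 16.48
0.6 [-3.091 -1.709  5.306] [-0.28   0.572 -0.056] 0.017 17.07
0.9 [-3.958 -2.581  6.019] [-0.393  0.731 -0.03 ] 0.022 17.68
[(np.float64(0.96), np.float64(-0.022)), (np.float64(1.02), np.float64(-0.014)), (np.float64(1.08), np.float64(-0.059)), (np.float64(1.14), np.float64(-0.039)), (np.float64(1.2), np.float64(-0.018)), (np.float64(1.26), np.float64(0.007)), (np.float64(1.32), np.float64(-0.016)), (np.float64(1.38), np.float64(-0.042)), (np.float64(1.44), np.float64(-0.033)), (np.float64(1.5), np.float64(-0.019)), (np.float64(1.56), np.float64(-0.03)), (np.float64(1.62), np.float64(0.002)), (np.float64(1.68), np.float64(-0.009)), (np.float64(1.74), np.float64(-0.007)), (np.float64(1.8), np.float64(-0.008)), (np.float64(1.86), np.float64(-0.033)), (np.float64(1.92), np.float64(0.001)), (np.float64(1.98), np.float64(-0.036)), (np.float64(2.04), np.float64(-0.04)), (np.float64(2.1), np.float64(-0.033)), (np.float64(2.16), np.float64(-0.035)), (np.float64(2.22), np.float64(-0.034)), (np.float64(2.28), np.float64(-0.041)), (np.float64(2.34), np.float64(-0.032)), (np.float64(2.4), np.float64(-0.036)), (np.float64(2.46), np.float64(-0.03)), (np.float64(2.52), np.float64(-0.048)), (np.float64(2.58), np.float64(-0.028)), (np.float64(2.64), np.float64(-0.006)), (np.float64(2.7), np.float64(-0.011)), (np.float64(2.76), np.float64(-0.031)), (np.float64(2.82), np.float64(-0.037)), (np.float64(2.88), np.float64(-0.03)), (np.float64(2.94), np.float64(-0.012)), (np.float64(3.0), np.float64(0.009)), ('chk', np.float64(0.049))] -0.0305 31.3583 11.715016199234233 (array([-7.85474393,  1.70521761, 10.82686552]), array([0.26000487, 1.43780546, 0.01986726]), np.float64(0.03492624629527285))
```

```bash
python3 - <<'E'
from h import *
j=np.load("j.npy");j0=np.load("j0.npy")[5];r=toolR()
print("yaw",np.arctan2(r[1,0],r[0,0]))
for k in range(5):
    j[5]+=.03;bot.goto_joints(j);m=avg(10,.03)[1][2];print(round(j[5]-j0,3),round(m,4),round(bot.read_clock(),2))
    if m>.055: break
np.save("j.npy",j)
E
```

```text
yaw 2.854113946012522
3.03 0.0308 32.36
3.06 0.045 32.94
3.09 0.0598 33.52
```

```bash
cat >> h.py <<'E'
def wingcol(name):
    im=bot.camera("wrist");cv2.imwrite(f"pics/{name}.png",im[:,:,::-1])
    h=cv2.cvtColor(im,cv2.COLOR_RGB2HSV).astype(int)
    m=((h[...,1]<45)&(h[...,2]>95)).astype(np.uint8);m[:,:295]=0;m[:,355:]=0
    return [(r,int(m[r].sum()),round(np.nonzero(m[r])[0].mean(),1)) for r in range(238,272,3) if m[r].any()]
E
python3 - <<'E'
from h import *
j=np.load("j.npy");print(wingcol("g1"),bot.read_joint_positions()[5]-j[5])
for k in range(3):
    j[5]-=1.5708/3;bot.goto_joints(j);f=avg(5);print(f[0].round(1),f[1][2].round(3))
np.save("j.npy",j);print(wingcol("g2"),bot.read_joint_positions()[5]-j[5],bot.read_clock())
E
```

```text
[(253, 9, np.float64(315.1)), (256, 32, np.float64(322.5)), (259, 34, np.float64(323.5)), (262, 34, np.float64(323.5)), (265, 35, np.float64(323.0)), (268, 35, np.float64(323.0)), (271, 35, np.float64(323.0))] -0.0009305154160688944
[-8.   0.7 10.4] 0.014
[-7.9 -1.2  9. ] 0.04
[-6.5 -2.6  7.6] 0.033
[(253, 1, np.float64(311.0)), (256, 31, np.float64(323.0)), (259, 35, np.float64(323.0)), (262, 34, np.float64(323.5)), (265, 35, np.float64(324.0)), (268, 35, np.float64(324.0)), (271, 35, np.float64(324.0))] -0.0007720777084081476 35.95
```

```bash
python3 - <<'E'
from h import *
j=np.load("j.npy");j[5]-=.08;bot.goto_joints(j);print(avg(4)[1][2])
bot.set_gripper(.5);p=bot.read_position();bot.move_linear([p[0],p[1],.12],.1)
bot.move_linear([p[0],p[1],.17],.15)
print(wingcol("g3"),bot.read_clock())
y=.044;J=lambda s,z:[.5244-np.sin(y)*s,-.0895+np.cos(y)*s,z]
bot.set_gripper(0.0)
bot.move_pose(J(.178,.15),q(y+np.pi/2));print(bot.read_joint_positions()[5],bot.read_clock())
T=wpose();im=bot.camera("wrist");cv2.imwrite("pics/w5.png",im[:,:,::-1]);np.save("T5.npy",T)
print([(d["bbox"],d["confidence"]) for d in bot.search_frame("wrist","maple_block")[:1]])
print(wproj(T,J(.139,.044)),wproj(T,J(.139,.014)))
h=bot.move_linear(J(.178,.05),.15,until_force=15)
h2=bot.move_linear(J(.178,.003),.06,until_force=4)
print(h,h2,bot.read_position(),bot.read_ft_force(),bot.read_clock())
E
```

```text
0.025176746601864315
[(238, 31, np.float64(325.0)), (241, 29, np.float64(325.0)), (244, 24, np.float64(324.5)), (247, 19, np.float64(325.0)), (250, 19, np.float64(325.0)), (253, 19, np.float64(325.0)), (256, 19, np.float64(325.0)), (259, 19, np.float64(325.0)), (262, 19, np.float64(325.0)), (265, 19, np.float64(325.0)), (268, 19, np.float64(325.0)), (271, 19, np.float64(325.0))] 37.9917
1.5550736326745491 41.1167
[([293.1, 258.5, 61.4, 139.3], 0.89)]
[322.88111014 270.92804415] [322.94505372 258.55420957]
False False [0.51683678 0.08832045 0.0031543 ] [ 0.06610707 -0.18583079 -0.07789028] 42.9667
```

View pics/w5.png

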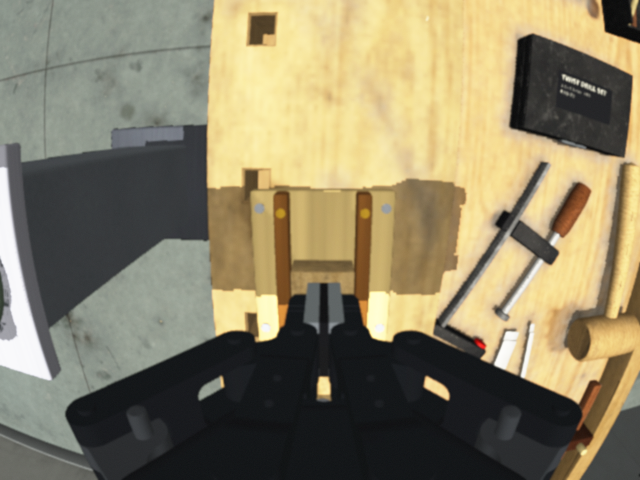

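```bash
python3 - <<'E'
from h import *
y=.044;J=lambda s,z=.003:[.5244-np.sin(y)*s,-.0895+np.cos(y)*s,z]
S=lambda:(np.array(bot.read_position())[:2]-[.5244,-.0895])@[-np.sin(y),np.cos(y)]
for i in range(4):
    h=bot.move_linear(J(.078),.03,until_force=9)
    print(h,S(),bot.read_ft_force(),bot.read_clock())
    if not h or S()<.09: break
    bot.wait(.1)
E
```

```text
True 0.08624814761703582 [-1.05039905  0.43472006 -0.18009672] 45.6833
```

```bash
python3 - <<'E'
from h import *
y=.044;J=lambda s,z=.003:[.5244-np.sin(y)*s,-.0895+np.cos(y)*s,z]
S=lambda:(np.array(bot.read_position())[:2]-[.5244,-.0895])@[-np.sin(y),np.cos(y)]
h=bot.move_linear(J(.080),.01,until_force=10);print(h,S(),bot.read_ft_force())
bot.move_linear(J(.115),.08);bot.move_linear(J(.115,.16),.15)
bot.move_pose(J(.02,.27),q(y+np.pi/2));T=wpose();im=bot.camera("wrist")
print([(t,[d["bbox"] for d in bot.search_frame("wrist",t)[:1]]) for t in ["maple_block","end_stop"]],bot.read_clock())
print("expected block end top",wproj(T,J(.075,.044)),wproj(T,J(-.095,.044)))
cv2.imwrite("pics/end.png",cv2.resize(im[60:330,190:460],(600,600),interpolation=2)[:,:,::-1])
E
```

```text
True 0.08657773739694365 [-0.04766213  0.41107644 -0.30206464]
[('maple_block', [[299.2, 146.1, 49.9, 144.3]]), ('end_stop', [[290.0, 291.2, 65.7, 6.6]])] 48.6333
expected block end top [324.08874856 147.481206  ] [324.02170477 295.13543364]
```

View pics/end.png

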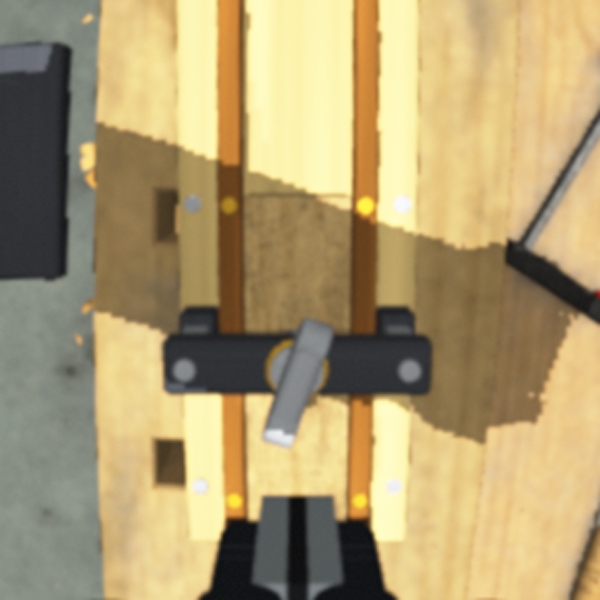

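The block's +y end shows at about (324, 148) in the full frame, against (324, 147.5) predicted for fully home. The wing is released and the robot is touching nothing.

```bash
python3 -c "
from cell import bot
print(bot.close_job())"
```

```text
the job is handed in; nothing more can be done
None
```

I handed the job in at about 49 s: the screw bottomed at an estimated 47 N (inferred from torque), I backed it off about 95° from there (85° from first contact), and I slid the block home against the end stop with everything released.

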